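# Hang the nested measuring scoops back on their hook

### The job

The three measuring scoops have dried: hang them by their handles on the counter hook so that they nest inside one another, the largest first, then the medium, then the small. Pass each handle's slot over the hook's nose, let it down onto the arm and slide it back gently until you feel it touch, the first against the stop washer and each next one against the handle behind it: the arm may be clamped farther in or out than yesterday, and only if they sit close together is there just room for all three behind the nose. Leave the jars and the bell where they stand.

Things in the scene. Friction and masses are not known exactly. Their poses are not given: they have to be found in the camera images.
- scoop_large: The largest measuring scoop: oblong steel cup 54 x 104 x 94 mm (deep x wide x high), 2 mm sheet, open side to -x, on edge, wooden handle up. Origin at the underside, plumb below the eye; z up. Cup spans x = -32.5 to 21.5 mm, z = 0 to 94; two wires join its front rim to the handle. Handle 16 mm thick (x), 24 wide (y), z = 120 to 188 mm. About 240 g (+-25 %), balanced below the eye: hangs plumb.
- scoop_large_eye (a point): upper edge of the hanging slot in the large scoop's handle, at mid thickness (8 mm from the handle's front and back), 164 mm above the scoop's origin, 24 mm below the handle's top. The slot runs through along x, 12 mm wide (y), 20 mm high, reaching down from here; this edge bears on the hook's arm. Axes as the scoop's.
- scoop_medium: The medium measuring scoop: oblong steel cup 46 x 78 x 66 mm (deep x wide x high), 2 mm sheet, open side to -x, on edge, wooden handle up. Origin at the underside, plumb below the eye; z up. Cup spans x = -26.0 to 20.0 mm, z = 0 to 66; two wires join its front rim to the handle. Handle 16 mm thick (x), 24 wide (y), z = 106 to 174 mm. About 170 g (+-25 %), balanced below the eye: hangs plumb.
- scoop_medium_eye (a point): upper edge of the hanging slot in the medium scoop's handle, at mid thickness (8 mm from the handle's front and back), 150 mm above the scoop's origin, 24 mm below the handle's top. The slot runs through along x, 12 mm wide (y), 20 mm high, reaching down from here; this edge bears on the hook's arm. Axes as the scoop's.
- scoop_small: The smallest measuring scoop: oblong steel cup 40 x 52 x 40 mm (deep x wide x high), 2 mm sheet, open side to -x, on edge, wooden handle up. Origin at the underside, plumb below the eye; z up. Cup spans x = -20.4 to 19.6 mm, z = 0 to 40; two wires join its front rim to the handle. Handle 16 mm thick (x), 24 wide (y), z = 93 to 161 mm. About 110 g (+-25 %), balanced below the eye: hangs plumb.
- scoop_small_eye (a point): upper edge of the hanging slot in the small scoop's handle, at mid thickness (8 mm from the handle's front and back), 137 mm above the scoop's origin, 24 mm below the handle's top. The slot runs through along x, 12 mm wide (y), 20 mm high, reaching down from here; this edge bears on the hook's arm. Axes as the scoop's.
- hook_stand: counter hook stand, fixed: wooden foot 150 x 110 x 14 mm; 14 mm steel post, axis at x = +58 mm, ball top at z = 242; clamp boss 24 mm across with a brass thumbscrew holds the level arm (see hook_seat). Origin on the table below the arm, x along the arm towards the post, z up. The arm is clamped farther in or out each day: its stop washer's front face is at x = -22 to +22 mm, not reported.
- hook_seat (a point): stand's point 205 mm above its origin, on the arm's top line (does not move with the arm; axes as the stand's). The arm is a round 8 mm bar. From the stop washer's face (19 mm across) its level seat runs 51 mm to -x, room for three 16 mm handles and 3 mm spare, to an upturned nose: 8 mm rod, round top 6 mm above the arm's top. Outer end 59 mm in front of the washer's face.
- jar: bystander: glass preserve jar with a green lid, 62 mm across, 86 mm high; origin at the middle of its underside.
- spice: bystander: spice jar with a yellow cap, 42 mm across, 96 mm high; origin at the middle of its underside.
- bell: bystander: round counter bell, white dome on a black foot, 76 mm across, 56 mm high; origin at the middle of its underside.
Not all that is in view belongs to the job. Leave any blue look-alike of the scoop_small alone.

How it is judged:
By the outcome, as a careful person would: the job done as asked, in the order asked, and still so for the second after the job is handed in, with the robot touching nothing.
It also fails if it takes over 72 s, if anything falls off the work surface, if the arm or the gripper's body presses on something with over 40 N, if the wrist force passes 120 N, or if a joint passes its speed limit or range.

### The arm

A 6-joint arm with a two-finger parallel gripper is mounted at the origin on a cart in front of the work surface, level with it; the furniture and walls round the work are solid. World frame = base frame: x ahead of the robot, y to its left, z up, the work surface at z = 0. Lengths are in m, angles in rad, forces in N, time in s.
With the tool pointing down it reaches from about 0.375 to 0.975 m from the base axis. Payload 3.8 kg.
Tool frame: the origin (TCP) lies midway between the tips of the shut fingers; the grasp point (between the pads) lies 19 mm behind it; z points along the fingers, y is the line along which they close (so a half turn about z gives the same grasp; the last joint's range is limited). The gripper opens to 85 mm and grips with 20 to 120 N. Pads are 22 mm wide; open, the fingers measure 114 mm over their backs; the gripper's body (76 mm by 85 mm) begins 54 mm behind the grasp point. The pads swing forward as they close: fully open they stand 13 mm farther back than shut.
Start: joints at [-1.307, 0.264, 1.604, -0, 1.274, -0.037], TCP at [0.2, -0.645, 0.231] pointing down, gripper open.
Joint ranges: [-2.63, 2.63], [-0.94, 2.18], [0.31, 2.57], [-1.31, 4.45], [0, 2.66], [-2.55, 2.55]. Speed limits (rad/s): [2.57, 2.57, 3.14, 3.14, 3.14, 3.14].

### API

Orientations are given as a rotation vector (axis times angle).
In Python, from workcell import status, read_camera, workorder, masks_of gives the robot as it stands.
- The arm moves only by the tool drive_tool, never from a script. Its argument "rows" is a list of rows, each a list of 7 numbers: the turn, a rotation vector about the tool's x, y, z in degrees, then the shift along the tool's x, y, z in m, then the opening, from 0 (shut) to 1 (fully open). In form: [[ax, ay, az, tx, ty, tz, claw], ...]. A call has 1 to 8 rows; each row shifts and turns the commanded pose from where the row before left it, along the tool's axes as they then stand; what a row does not reach is not made up. A row lasts 1/12 s, in which the tool goes at most 41.7 mm and 7.16 degrees, less where a joint would pass 70% of its speed; a pose out of reach is approached as far as the arm can. A call is refused whole if a number of a shift passes 0.0417 or a number of a turn 7.16, either way. A call with a gripper value outside its range is refused whole. The fingers move at their own pace and stop on an object; "force" is the grip in N (left out, the last holds). Time passes only in rows, so rows that do not move let the fingers close. It gives the time, the measured TCP pose, the force, the opening and the grip force at its end, in the units of the state.
- status.read_state(): the state, without advancing time (a new reading comes with each control period).
- read_camera(name): name is "scene" or "top" or "wrist"; returns a dict with "color" (384x512x3 uint8, red, green, blue), "intrinsics" (3x3 intrinsics, pixels), "world_from_camera" (4x4, takes a point from camera to world coordinates); the wrist camera has in their place "mount" (4x4, takes a point from camera to tool coordinates, whose origin is the TCP and whose axes are the flange's). Camera axes: x right, y up, looking along -z (the intrinsics and any distortion apply to the point x, -y, -z); pixel columns grow to the right and rows downward; lengths in m; the calibration is good to about 2 mm. A picture is of the moment at which its call begins: read the wrist's pose just before it. There is no depth.
- workorder.finish_job(): hands the job in; it is judged then, once.
Trained networks look in a picture, given as the dict that the camera call returned (one of the last four; its "shot" number tells which), for a name from the list of things; names that differ only in an ending like _2 or _b are one class to them, and where a whole thing is asked for, a point or a joint stands for the part that bears it (a point fixed in the world has none). Each returns a list of dicts, best first, with "score" (0 to 1); they miss things now and then, are a little off and sometimes report something else, mostly with a low value. They report only what shows in the picture. A call takes as long as a camera call. They do not tell look-alikes from the thing itself.
- masks_of(picture, name): "mask" (384x512 bool, what is visible of it) and "bbox" ([left, top, right, bottom] in pixels, round what is visible of it).
The state is a dict: "time": time; "q": joint angles; "joint_vel": joint speeds; "joint_torque": joint torques, N m; "tool_pos": TCP position; "tcp_rot": TCP orientation; "wrist_force": force on the tool from outside, world axes, zero at the start; "torque": the same for the moment, N m; "width": opening from 0.0 (shut) to 1.0 (fully open); "grip_force": force on a finger pad.
Only numpy, scipy, OpenCV 4.12 (cv2) and the standard library are available. Lean on these libraries where they do the work, as an engineer would, in place of code of your own. Each camera call takes 0.05 s, during which the arm holds its last target. There are 200 camera calls.

## Working session

There is one attempt and no reset: what is moved stays moved. The work goes in short steps, Python scripts to look and compute and a tool call to move; the robot and the scene stay as the last step left them, time stands still between calls to the robot, and variables do not carry over. Pictures are saved under pics/ and viewed, at most 10 in all, crops included, and the job is handed in when it is done.

Besides the shell and the picture viewer there is one more tool, called in YAML: its name, and indented under it one key for each argument. drive_tool: Moves the arm, as the interface text tells. Its arguments: {"type":"object","properties":{"rows":{"type":"array"},"force":{"type":"number"}},"required":["rows"]}

```bash
ls; mkdir -p pics; python3 - <<'E'
from workcell import status, read_camera, masks_of
import cv2,numpy as np,pickle
print(status.read_state())
for c in ["scene","top"]:
    p=read_camera(c); cv2.imwrite(f"pics/{c}0.png",p["color"][:,:,::-1]); pickle.dump(p,open(f"{c}0.pkl","wb"))
    print(c,p["intrinsics"].tolist(),np.round(p["world_from_camera"],4).tolist(), [k for k in p])
    for n in ["scoop_large","scoop_medium","scoop_small","hook_stand","jar","spice","bell"]:
        for m in masks_of(p,n): print(n,round(m["score"],2),np.round(m["bbox"]).tolist(),int(m["mask"].sum()))
E
python3 -c "
import cv2
for c in ['scene','top']:
    i=cv2.imread(f'pics/{c}0.png');cv2.imwrite(f'pics/{c}0b.png',cv2.resize(i,(800,600),interpolation=cv2.INTER_CUBIC))"
```

```text
pics
{'time': 0.0, 'q': array([-1.30689429e+00,  2.64738287e-01,  1.60543433e+00,  1.46979854e-05,
        1.27369969e+00, -3.69163473e-02]), 'joint_vel': array([ 0.00041181,  0.00138493,  0.00178691, -0.00017077, -0.00040444,
       -0.00098635]), 'joint_torque': array([ 1.03017781e-03, -5.15099931e+01, -3.67312181e+01,  5.97114354e-05,
        1.29013887e-02, -8.27006890e-07]), 'tool_pos': array([ 0.19979743, -0.64395549,  0.22993948]), 'tcp_rot': array([-3.10388359e+00, -4.70398446e-01,  3.83328319e-04]), 'wrist_force': array([ 0.2009941 , -0.58144955,  0.07270735]), 'torque': array([ 0.00315169, -0.06699663, -0.03779478]), 'grip_force': 0.0, 'width': 1.0059246660507104}
scene [[465.74964731980884, 0.0, 261.9008765424702], [0.0, 465.74964731980884, 198.25019107554414], [0.0, 0.0, 1.0]] [[-0.7231, 0.4531, -0.5214, -0.2717], [-0.6908, -0.4788, 0.5419, 0.8386], [-0.0041, 0.752, 0.6591, 1.1863], [0.0, 0.0, 0.0, 1.0]] ['color', 'intrinsics', 'world_from_camera', 'shot']
scoop_large 0.63 [162.0, 250.0, 185.0, 271.0] 386
scoop_large 0.56 [191.0, 222.0, 224.0, 279.0] 1204
scoop_medium 0.8
[... 375 characters left out ...]
63837, 0.0, 257.4593879430661], [0.0, 492.70262346263837, 189.62024055911806], [0.0, 0.0, 1.0]] [[-0.0284, 0.9845, -0.1731, 0.2607], [-0.9996, -0.0292, -0.002, -0.0087], [-0.007, 0.173, 0.9849, 1.6361], [0.0, 0.0, 0.0, 1.0]] ['color', 'intrinsics', 'world_from_camera', 'shot']
scoop_large 0.94 [166.0, 169.0, 204.0, 196.0] 752
scoop_medium 0.81 [304.0, 173.0, 330.0, 191.0] 448
scoop_small 0.86 [361.0, 192.0, 383.0, 208.0] 297
scoop_small 0.59 [367.0, 217.0, 393.0, 237.0] 252
hook_stand 0.9 [224.0, 135.0, 265.0, 201.0] 1517
jar 0.73 [343.0, 153.0, 363.0, 177.0] 369
spice 0.72 [142.0, 205.0, 163.0, 218.0] 247
spice 0.66 [165.0, 172.0, 204.0, 199.0] 775
bell 0.93 [156.0, 152.0, 178.0, 174.0] 386
```

View pics/scene0b.png

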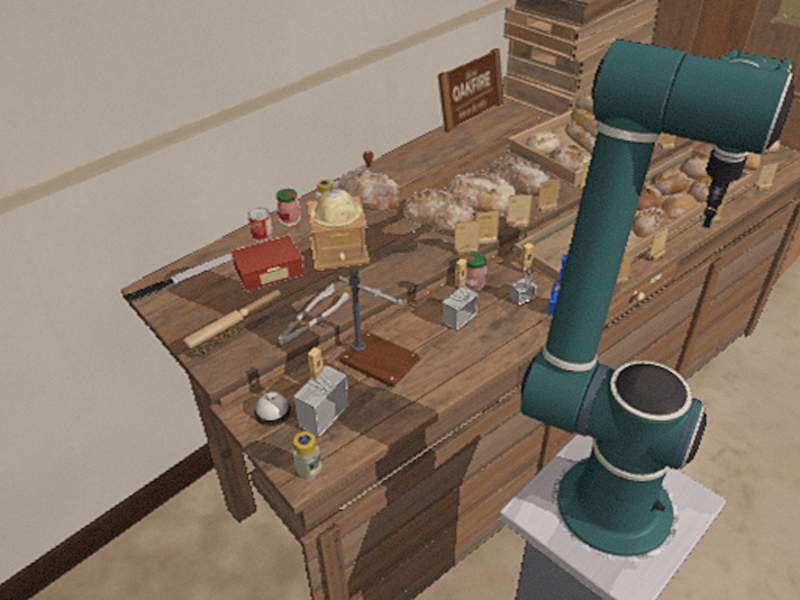

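View pics/top0b.png

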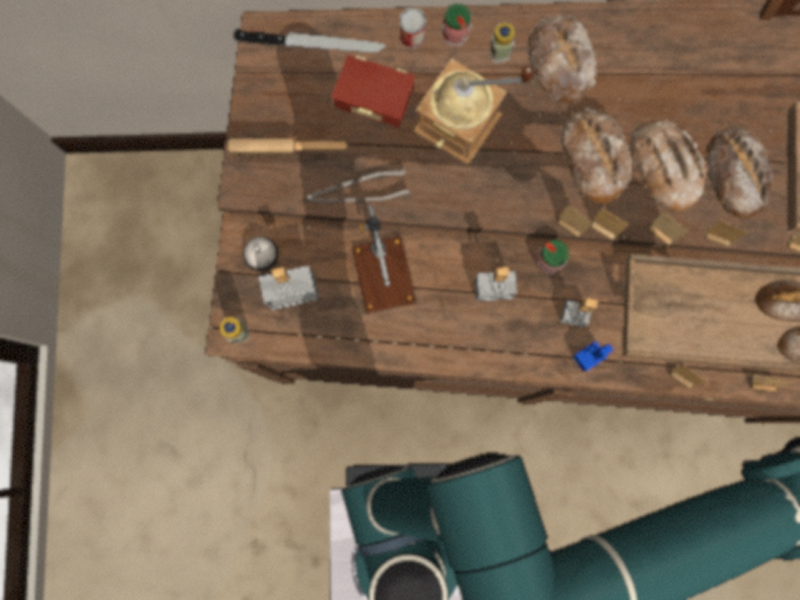

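The top view shows the large scoop at (287,285), stand at (385,270) with nose at (388,285), medium at (497,283), grey small at (577,312) and blue look-alike at (593,355). All these are 800-px coordinates. In the scene view they are at (322,395), (360,340), (460,300), (524,285) and (558,285). The grey steel one is scoop_small because it has a wooden handle. I'll confirm it in a crop and fit poses by silhouette.

```bash
cat > lib.py <<'E'
import numpy as np,cv2,pickle
from scipy.optimize import minimize
from scipy.spatial.transform import Rotation as R
def proj(p,T,X):
    Xc=(np.asarray(X)-T[:3,3])@T[:3,:3]; Xc=Xc*[1,-1,-1]; u=Xc@np.asarray(p["intrinsics"]).T
    return u[:,:2]/u[:,2:]
def box(x0,x1,y0,y1,z0,z1): return np.array([[x,y,z] for x in(x0,x1) for y in(y0,y1) for z in(z0,z1)])/1e3
def scoop(d0,d1,w,h,hz): # wire wedge too
    return [box(d0,d1,-w/2,w/2,0,h),box(-8,8,-12,12,hz,hz+68)]
PARTS=dict(scoop_large=scoop(-32.5,21.5,104,94,120),scoop_medium=scoop(-26,20,78,66,106),scoop_small=scoop(-20.4,19.6,52,40,93))
def place(parts,x,y,a):
    c,s=np.cos(a),np.sin(a); M=np.array([[c,-s,0],[s,c,0],[0,0,1]])
    return [b@M.T+[x,y,0] for b in parts]
def render(p,T,parts,S=4):
    m=np.zeros((384*S,512*S),np.uint8)
    for b in parts:
        u=((proj(p,T,b)+.5)*S-.5); cv2.fillConvexPoly(m,cv2.convexHull(np.round(u).astype(np.int32)),1)
    return cv2.resize(m.astype(np.float32),(512,384),interpolation=cv2.INTER_AREA)
def fit(views,parts,x0):
    def cost(v):
        c=0
        for p,T,m in views:
            r=render(p,T,place(parts,*v)); c+=1-np.minimum(r,m).sum()/np.maximum(r,m).sum()
        return c/len(views)
    best=None
    for a in (-.3,-.1,.1,.3):
        v=np.array([x0[0],x0[1],a]); s=np.vstack([v,v+[.02,0,0],v+[0,.02,0],v+[0,0,.2]])
        r=minimize(cost,v,method="Nelder-Mead",options=dict(initial_simplex=s,xatol=1e-4,fatol=1e-4,maxiter=200))
        if best is None or r.fun<best.fun: best=r
    return best
def ground(p,T,uv,z):
    K=np.asarray(p["intrinsics"]); d=np.array([(uv[0]-K[0,2])/K[0,0],-(uv[1]-K[1,2])/K[1,1],-1])@T[:3,:3].T
    return T[:3,3]+d*(z-T[2,3])/d[2]
E
cat > a.py <<'E'
from lib import *
from workcell import read_camera,masks_of
P={c:read_camera(c) for c in("scene","top")}
for n in PARTS:
    V=[];cen=None
    for c,p in P.items():
        T=np.array(p["world_from_camera"])
        ms=masks_of(p,n)
        if c=="scene" and n=="scoop_large": ms=[m for m in ms if m["bbox"][3]>275 or m["mask"].sum()>800]
        if not ms: print("none",c,n); continue
        m=ms[0]; V.append((p,T,m["mask"].astype(np.float32)))
        if c=="top": g=ground(p,T,(m["bbox"][:2]+np.array(m["bbox"][2:])if 0 else (np.array(m["bbox"][:2])+np.array(m["bbox"][2:]))/2),.08)
    for vv,t in((V,"both"),(V[1:],"top")):
        r=fit(vv,PARTS[n],g); print(n,t,np.round(r.x[:2],4),"yaw",round(np.degrees(r.x[2]),1),"cost",round(r.fun,3))
p=P["top"];T=np.array(p["world_from_camera"])
for n,uv,z in (("nose",(248.3,182.4),.21),("post",(240,143),.242),("blue",(380,227),.1)): print(n,np.round(ground(p,T,uv,z),3))
a=cv2.resize(P["scene"]["color"][140:290,150:380,::-1],(690,450),interpolation=cv2.INTER_CUBIC)
cv2.imwrite("pics/crop1.png",a)
E
python3 a.py
python3 - <<'E'
from workcell import read_camera
import numpy as np,cv2
p=read_camera("wrist");print(p["intrinsics"].tolist() if hasattr(p["intrinsics"],"tolist") else p["intrinsics"],np.round(p["mount"],4).tolist())
E
```

```text
none scene scoop_large
scoop_large both [0.5732 0.2332] yaw 10.9 cost 0.056
[[297.598975463991, 0.0, 260.25197513750953], [0.0, 297.598975463991, 190.5815805698797], [0.0, 0.0, 1.0]] [[-0.0009, 0.9644, 0.2644, 0.0664], [1.0, 0.0008, 0.0008, -0.0004], [0.0006, 0.2644, -0.9644, -0.142], [0.0, 0.0, 0.0, 1.0]]Traceback (most recent call last):
  File "a.py", line 14, in <module>
    r=fit(vv,PARTS[n],g); print(n,t,np.round(r.x[:2],4),"yaw",round(np.degrees(r.x[2]),1),"cost",round(r.fun,3))
  File "lib.py", line 28, in fit
    r=minimize(cost,v,method="Nelder-Mead",options=dict(initial_simplex=s,xatol=1e-4,fatol=1e-4,maxiter=200))
    res = _minimize_neldermead(fun, x0, args, callback, bounds=bounds,
                               **options)
    fsim[k] = func(sim[k])
              ~~~~^^^^^^^^
    fx = function(np.copy(x), *(wrapper_args + args))
  File "lib.py", line 24, in cost
    return c/len(views)
           ~^~~~~~~~~~~
ZeroDivisionError: division by zero
```

```bash
cat > a.py <<'E'
from lib import *
from workcell import read_camera,masks_of
P={c:read_camera(c) for c in("top","scene")}
for n in PARTS:
    V=[]
    for c,p in P.items():
        T=np.array(p["world_from_camera"])
        for m in masks_of(p,n):
            b=np.array(m["bbox"]); cands=[m]
            if c=="top": g=ground(p,T,(b[:2]+b[2:])/2,.08)
            mm=m["mask"].astype(np.float32)
            r=render(p,T,place(PARTS[n],g[0],g[1],0))
            if c=="scene" and np.minimum(r,mm).sum()/np.maximum(r,mm).sum()<.3: continue
            V.append((p,T,mm)); break
    for vv,t in((V,"all"+str(len(V))),(V[:1],"top")):
        r=fit(vv,PARTS[n],g); print(n,t,np.round(r.x[:2],4),"yaw",round(np.degrees(r.x[2]),1),"cost",round(r.fun,3))
p=P["top"];T=np.array(p["world_from_camera"])
for n,uv,z in (("nose",(248.3,182.4),.21),("post",(240,143),.242),("blue",(380,227),.1)): print(n,np.round(ground(p,T,uv,z),3))
# foot corners from the 800px view
for uv in((352,240),(402,236),(415,302),(366,311)): print("foot",np.round(ground(p,T,np.array(uv)*.64,.014),3))
a=cv2.resize(P["scene"]["color"][140:290,150:380,::-1],(690,450),interpolation=cv2.INTER_CUBIC)
cv2.imwrite("pics/crop1.png",a)
E
python3 a.py
```

```text
scoop_large all2 [0.5714 0.2336] yaw 10.5 cost 0.071
scoop_large top [0.5712 0.2325] yaw 9.4 cost 0.046
scoop_medium all2 [ 0.5623 -0.1986] yaw 1.9 cost 0.077
scoop_medium top [ 0.5627 -0.199 ] yaw 2.7 cost 0.079
scoop_small all1 [ 0.4056 -0.3922] yaw 30.2 cost 0.13
scoop_small top [ 0.4056 -0.3922] yaw 30.2 cost 0.13
nose [0.534 0.021 0.21 ]
post [0.646 0.041 0.242]
blue [ 0.401 -0.384  0.1  ]
foot [0.673 0.1   0.014]
foot [ 0.679 -0.009  0.014]
foot [ 0.533 -0.032  0.014]
foot [0.516 0.073 0.014]
```

View pics/crop1.png

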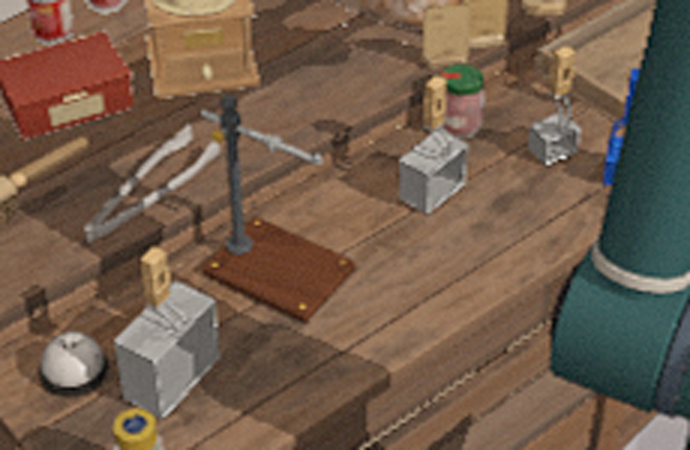

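The crop shows the post at (235,180), washer at (275,142), nose at (318,158), large scoop at (165,330), medium at (435,165), grey small at (558,130) and blue at (615,130). scoop_small is the grey steel one with a wooden handle; the last small-scoop fit caught the blue one, so I've discarded it. I'm now moving to a viewpoint near the hook.

drive_tool:
  rows:
    - [0,0,7.1,0,0,0,0.8]
    - [0,0,0,0.0194,-0.0294,-0.0075,0.8]
    - [0,0,0,0.0194,-0.0294,-0.0075,0.8]
    - [0,0,0,0.0194,-0.0294,-0.0075,0.8]
    - [0,0,0,0.0194,-0.0294,-0.0075,0.8]
    - [0,0,0,0.0194,-0.0294,-0.0075,0.8]
    - [0,0,0,0.0194,-0.0294,-0.0075,0.8]
    - [0,0,0,0.0194,-0.0294,-0.0075,0.8]
  force: 60

```text
time: 2.12
tool_pos: [0.2978, -0.4166, 0.2843]
tcp_rot: [3.129, 0.277, 0.001]
wrist_force: [0.5, -0.1, 0.3]
width: 0.798
grip_force: 0.0
```

drive_tool:
  rows:
    - [0,0,0,0.0194,-0.0294,-0.0075,0.8]
    - [0,0,0,0.0194,-0.0294,-0.0075,0.8]
    - [0,0,0,0.0194,-0.0294,-0.0075,0.8]
    - [0,0,0,0.0194,-0.0294,-0.0075,0.8]
    - [0,0,0,0.0194,-0.0294,-0.0075,0.8]
    - [0,0,0,0.0194,-0.0294,-0.0075,0.8]
    - [0,0,0,0.0194,-0.0294,-0.0075,0.8]
    - [0,0,0,0.0194,-0.0294,-0.0075,0.8]

```text
time: 2.78
tool_pos: [0.4091, -0.1577, 0.3445]
tcp_rot: [3.129, 0.277, 0.002]
wrist_force: [-0.2, -0.6, -0.7]
width: 0.8
grip_force: 0.0
```

drive_tool:
  rows:
    - [0,0,0,0.0194,-0.0294,-0.0075,0.8]
    - [0,0,0,0.0194,-0.0294,-0.0075,0.8]
    - [0,0,0,0.0194,-0.0294,-0.0075,0.8]
    - [0,0,0,0.0194,-0.0294,-0.0075,0.8]
    - [0,0,0,0.0194,-0.0294,-0.0075,0.8]
    - [0,0,0,0,0,0,0.8]
    - [0,0,0,0,0,0,0.8]

```text
time: 3.37
tool_pos: [0.4789, 0.0039, 0.3817]
tcp_rot: [3.128, 0.284, 0.001]
wrist_force: [-0.4, -0.4, -0.4]
width: 0.798
grip_force: 0.0
```

```bash
cat >> lib.py <<'E'
from workcell import status,read_camera,masks_of
def wcam(name=None):
    s=status.read_state(); p=read_camera("wrist")
    W=np.eye(4);W[:3,:3]=R.from_rotvec(s["tcp_rot"]).as_matrix();W[:3,3]=s["tool_pos"]
    T=W@np.array(p["mount"])
    if name: cv2.imwrite(f"pics/{name}.png",p["color"][:,:,::-1]); pickle.dump((p,W,T),open(name+".pkl","wb"))
    return p,W,T
def st():
    s=status.read_state(); M=R.from_rotvec(s["tcp_rot"]).as_matrix()
    print("t",round(s["time"],2),"pos",np.round(s["tool_pos"],4),"yaw",round(np.degrees(np.arctan2(M[1,0],M[0,0])),2),"z",np.round(M[:,2],3),"F",np.round(s["wrist_force"],1),"w",round(s["width"],3),"g",round(s["grip_force"],1))
    return s,M
def delta(x,y,z):
    s,M=st(); print("tool delta to target",np.round(M.T@(np.array([x,y,z])-s["tool_pos"]),4))
E
python3 - <<'E'
from lib import *
s,M=st(); p,W,T=wcam("w1")
i=cv2.resize(p["color"][:,:,::-1],(768,576),interpolation=cv2.INTER_CUBIC); cv2.imwrite("pics/w1b.png",i)
for n in ["hook_stand","scoop_medium"]:
    for m in masks_of(p,n): print(n,m["score"],m["bbox"])
E
```

```text
t 3.37 pos [0.4789 0.0039 0.3817] yaw 10.36 z [ 0.001 -0.    -1.   ] F [-0.4 -0.4 -0.4] w 0.798 g 0.0
hook_stand 0.59 [218.0, 2.2, 290.4, 119.3]
scoop_medium 0.67 [362.0, 106.8, 457.5, 145.5]
```

View pics/w1b.png

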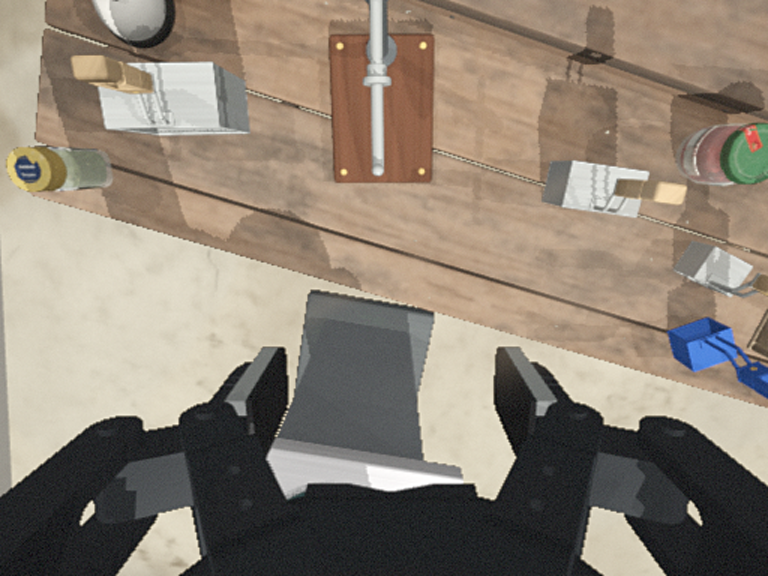

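The wrist view (768 px) shows the nose at (377,170), washer at (377,78), large handle top at (88,68), medium handle at (670,192), grey small at (712,265) and blue at (705,345).

```bash
cat > hook.py <<'E'
from lib import *
def hook(p,T,v0=45,v1=125,u0=225,u1=280):
    hsv=cv2.cvtColor(p["color"],cv2.COLOR_RGB2HSV).astype(int)
    out=[]
    for v in range(v0,v1):
        w=np.clip(90-hsv[v,u0:u1,1],0,60)*1.0; 
        if w.sum()<60: continue
        idx=np.where(w>20)[0]
        out.append((v,u0+(w*np.arange(u1-u0)).sum()/w.sum(),w.sum()/60))
    return np.array(out)
if __name__=="__main__":
    p,W,T=pickle.load(open("w1.pkl","rb"))
    o=hook(p,T); print([(int(a),round(b,1),round(c,1)) for a,b,c in o[::2]])
    a=ground(p,T,(o[20,1],o[20,0]),.201);b=ground(p,T,(o[55,1],o[55,0]),.201)
    print(a,b,np.degrees(np.arctan2(*(a-b)[1::-1])))
    M=W[:3,:3]; print("in tool",(np.array([a,b])-W[:3,3])@M)
E
python3 hook.py
python3 - <<'E'
from lib import *
p,W,T=pickle.load(open("w1.pkl","rb"))
pt=read_camera("top");Tt=np.array(pt["world_from_camera"])
for n,g,lo in (("scoop_small",(.45,-.35),192),("scoop_medium",(.5627,-.199),0)):
    for m in masks_of(pt,n):
        b=m["bbox"]; print(n,m["score"],b)
        if n=="scoop_small" and b[3]>212: continue
        bc=(np.array(b[:2])+b[2:])/2; g=ground(pt,Tt,bc,.06)
        r=fit([(pt,Tt,m["mask"].astype(np.float32))],PARTS[n],g); print(np.round(r.x,4),np.degrees(r.x[2]),r.fun); break
E
```

```text
[(45, np.float64(250.7), np.float64(13.5)), (47, np.float64(250.9), np.float64(13.2)), (49, np.float64(250.9), np.float64(13.2)), (51, np.float64(251.1), np.float64(16.8)), (53, np.float64(251.0), np.float64(19.0)), (55, np.float64(251.0), np.float64(19.0)), (57, np.float64(250.9), np.float64(13.5)), (59, np.float64(250.9), np.float64(8.6)), (61, np.float64(250.9), np.float64(8.8)), (63, np.float64(250.9), np.float64(8.6)), (65, np.float64(250.9), np.float64(8.7)), (67, np.float64(251.0), np.float64(8.7)), (69, np.float64(251.1), np.float64(8.6)), (71, np.float64(251.1), np.float64(8.6)), (73, np.float64(251.1), np.float64(8.5)), (75, np.float64(251.2), np.float64(8.6)), (77, np.float64(251.2), np.float64(8.5)), (79, np.float64(251.3), np.float64(8.5)), (81, np.float64(251.2), np.float64(8.6)), (83, np.float64(251.2), np.float64(8.5)), (85, np.float64(251.3), np.float64(8.3)), (87, np.float64(251.3), np.float64(8.4)), (89, np.float64(251.3), np.float64(8.4)), (91, np.float64(251.3), np.float64(8.4)), (93, np.float64(251.4), np.float64(8.2)), (95, np.float64(251.4), np.float64(8.2)), 
[... 194 characters left out ...]
 np.float64(8.0)), (107, np.float64(251.5), np.float64(7.9)), (109, np.float64(251.5), np.float64(8.0)), (111, np.float64(251.5), np.float64(8.0)), (113, np.float64(251.4), np.float64(8.1)), (115, np.float64(251.4), np.float64(7.5)), (117, np.float64(251.7), np.float64(1.1)), (123, np.float64(251.0), np.float64(22.8))]
[0.5845981  0.03320455 0.201     ] [0.5514212  0.02689383 0.201     ] 10.769810406990365
in tool [[ 0.10909575 -0.00988682  0.18078203]
 [ 0.07532486 -0.00964687  0.18076219]]
scoop_small 0.81 [368.8, 215.7, 392.9, 237.3]
scoop_small 0.61 [359.0, 192.8, 383.8, 213.1]
scoop_medium 0.62 [303.1, 172.2, 329.8, 190.7]
[ 0.5629 -0.2023  0.0586] 3.3578687884706997 0.05901974439620972
```

drive_tool:
  rows:
    - [0,0,0,0.0099,-0.0349,0.0133,0.8]
    - [0,0,0,0.0099,-0.0349,0.0133,0.8]
    - [0,0,0,0.0099,-0.0349,0.0133,0.8]
    - [0,0,0,0.0099,-0.0349,0.0133,0.8]
    - [0,0,0,0.0099,-0.0349,0.0133,0.8]
    - [0,0,0,0.0099,-0.0349,0.0133,0.8]
    - [0,0,0,0,0,0,0.8]
    - [0,0,0,0,0,0,0.8]

```text
time: 4.33
tool_pos: [0.4994, 0.2193, 0.2998]
tcp_rot: [3.128, 0.28, -0.005]
wrist_force: [-0.3, -0.4, -0.6]
width: 0.798
grip_force: 0.0
```

```bash
cat > pk.py <<'E'
import sys
from lib import *
n,tag,gx,gy=sys.argv[1],sys.argv[2],float(sys.argv[3]),float(sys.argv[4])
s,M=st(); p,W,T=wcam(tag)
for m in masks_of(p,n):
    mm=m["mask"].astype(np.float32); r=fit([(p,T,mm)],PARTS[n],(gx,gy))
    print("fit",round(m["score"],2),np.round(m["bbox"]),np.round(r.x[:2],4),"yaw",round(np.degrees(r.x[2]),2),"cost",round(r.fun,3))
    if r.fun<.3:
        x,y,a=r.x; ztop=PARTS[n][1][:,2].max()
        tgt=np.array([x-.004*np.cos(a),y-.004*np.sin(a),ztop-.031])
        print("tool delta",np.round(M.T@(tgt-s["tool_pos"]),4))
        # handle only via wood colour
        i=p["color"].copy(); q=place(PARTS[n],*r.x)
        for b in q: cv2.polylines(i,[cv2.convexHull(np.round(proj(p,T,b)).astype(np.int32))],True,(255,0,0))
        cv2.imwrite(f"pics/{tag}f.png",cv2.resize(i[:,:,::-1],(768,576),interpolation=cv2.INTER_CUBIC)); break
E
python3 pk.py scoop_large w2 .571 .233
```

```text
t 4.33 pos [0.4994 0.2193 0.2998] yaw 10.24 z [-0.003 -0.001 -1.   ] F [-0.3 -0.4 -0.6] w 0.798 g 0.0
fit 0.55 [214.  81. 305. 132.] [0.5704 0.2334] yaw 11.65 cost 0.02
tool delta [ 0.0689 -0.0013  0.1425]
```

View pics/w2f.png

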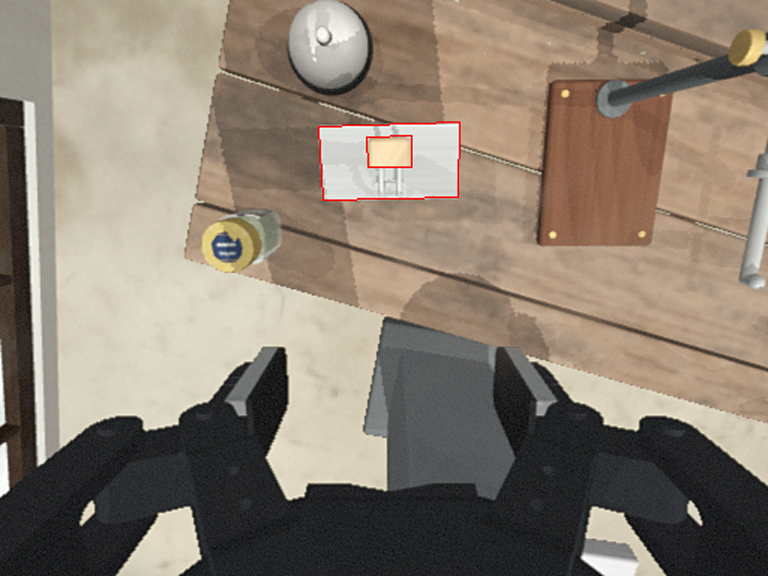

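The fit lies on the handle and cup (handle outlined at (389,151)). Grasping.

drive_tool:
  rows:
    - [0,0,-1.4,0,0,0,0.8]
    - [0,0,0,0.023,0,0.02,0.8]
    - [0,0,0,0.023,0,0.02,0.8]
    - [0,0,0,0.023,0,0.03,0.8]
    - [0,0,0,0,0,0.036,0.8]
    - [0,0,0,0,0,0.03,0.8]
    - [0,0,0,0,0,0.01,0.8]
    - [0,0,0,0,0,0,0.3]
  force: 60

```text
time: 5.1
tool_pos: [0.5657, 0.2305, 0.1523]
tcp_rot: [3.124, 0.313, -0.01]
wrist_force: [-0.1, -0.0, 0.2]
width: 0.679
grip_force: 0.0
```

drive_tool:
  rows:
    - [0,0,0,0,0,0,0.0]
    - [0,0,0,0,0,0,0.0]
    - [0,0,0,0,0,0,0.0]
    - [0,0,0,0,0,0,0.0]
    - [0,0,0,0,0,0,0.0]
    - [0,0,0,0,0,0,0.0]

```text
time: 5.6
tool_pos: [0.5701, 0.2332, 0.1591]
tcp_rot: [-3.125, -0.316, -0.01]
wrist_force: [1.9, -2.5, 6.5]
width: 0.267
grip_force: 60.0
```

```bash
python3 - <<'E'
from lib import *
s,M=st(); d=np.array([.5704,.2334,.188])-s["tool_pos"]; print("handle top in tool",M.T@d)
E
```

```text
t 5.6 pos [0.5701 0.2332 0.1591] yaw 11.55 z [ 0.006  0.001 -1.   ] F [ 1.9 -2.5  6.5] w 0.267 g 60.0
handle top in tool [ 0.00049713 -0.00013786 -0.0288537 ]
```

drive_tool:
  rows:
    - [0,0,0,0,0,-0.015,0.0]
    - [0,0,0,0,0,-0.025,0.0]
    - [0,0,0,0,0,-0.02,0.0]
    - [0,0,0,0,0,0,0.0]
    - [0,0,0,0,0,0,0.0]

```text
time: 6.02
tool_pos: [0.5685, 0.2333, 0.2171]
tcp_rot: [-3.125, -0.316, -0.005]
wrist_force: [-0.3, -0.0, -2.8]
width: 0.267
grip_force: 59.2
```

```bash
python3 - <<'E'
from lib import *
s,M=st(); p,W,T=wcam("w3"); cv2.imwrite("pics/w3b.png",cv2.resize(p["color"][:,:,::-1],(768,576),interpolation=cv2.INTER_CUBIC))
st()
E
```

```text
t 6.02 pos [0.5685 0.2333 0.2171] yaw 11.55 z [ 0.003  0.001 -1.   ] F [-0.3 -0.  -2.8] w 0.267 g 59.2
t 6.07 pos [0.5673 0.2329 0.2152] yaw 11.55 z [-0.  0. -1.] F [-0.1 -0.3 -3.6] w 0.273 g 59.2
```

View pics/w3b.png

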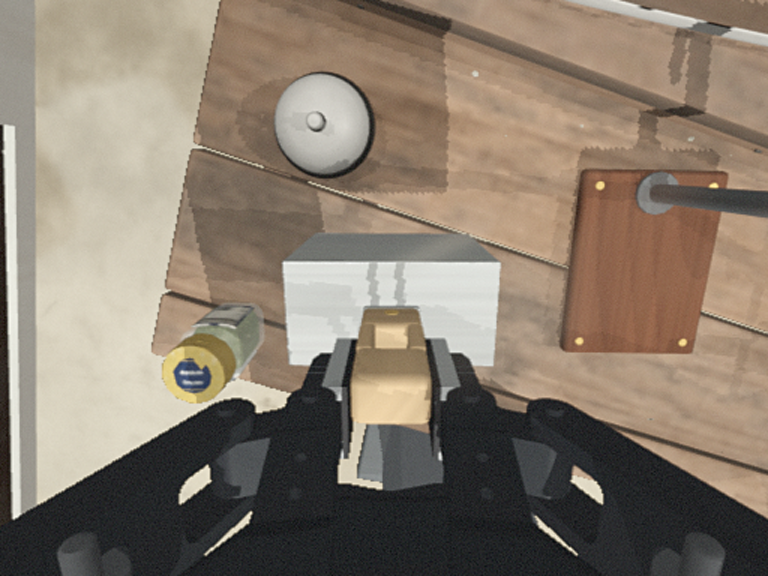

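The view shows the handle gripped centrally (column about 391 of 768) with the scoop hanging level. Carrying it to just in front of the hook.

drive_tool:
  rows:
    - [0,0,0,-0.0162,0.0282,0,0]
    - [0,0,0,-0.0162,0.0282,0,0]
    - [0,0,0,-0.0162,0.0282,0,0]
    - [0,0,0,-0.0162,0.0282,0,0]
    - [0,0,0,-0.0162,0.0282,0,0]
    - [0,0,0,-0.0162,0.0282,0,0]
    - [0,0,0,-0.0162,0.0282,0,0]
    - [0,0,0.7,0,0,0,0]

```text
time: 6.73
tool_pos: [0.4924, 0.0123, 0.2127]
tcp_rot: [3.125, 0.291, -0.01]
wrist_force: [0.4, 1.7, -4.0]
width: 0.272
grip_force: 60.2
```

drive_tool:
  rows:
    - [0,0,0,0,0,0,0]
    - [0,0,0,0,0,0,0]

```text
time: 6.9
tool_pos: [0.4952, 0.0169, 0.2139]
tcp_rot: [-3.127, -0.295, 0.004]
wrist_force: [0.7, 0.4, -2.4]
width: 0.269
grip_force: 60.2
```

```bash
python3 - <<'E'
from lib import *
p,W,T=pickle.load(open("w3.pkl","rb"))
# cup corners (top face) in tool frame, assumed eye tool (ex,0,ez)
K=1/1.5
obs=np.array([[284,262],[499,262]])*K
def pr(ex,ez,pit=0):
    X=np.array([[21.5,52,94],[21.5,-52,94],[-32.5,52,94],[-32.5,-52,94],[8,-12,188],[-8,-12,188],[8,-12,120]])/1e3-[0,0,.164]
    X=X@R.from_euler("y",pit,degrees=True).as_matrix().T
    Xt=np.c_[X[:,0]+ex,-X[:,1],-X[:,2]+ez]
    return proj(p,np.array(p["mount"]),Xt)*1.5
for a in((.0005,-.0049),(.004,-.0049),(.0005,0),(.0005,-.0049,3)): print(a,np.round(pr(*a)).tolist())
s,M=st(); p,W,T=wcam("w4"); cv2.imwrite("pics/w4b.png",cv2.resize(p["color"][:,:,::-1],(768,576),interpolation=cv2.INTER_CUBIC))
E
```

```text
(0.0005, -0.0049) [[282.0, 261.0], [501.0, 260.0], [289.0, 365.0], [494.0, 365.0], [435.0, 379.0], [434.0, 429.0], [420.0, 304.0]]
(0.004, -0.0049) [[281.0, 253.0], [502.0, 253.0], [288.0, 359.0], [495.0, 359.0], [435.0, 367.0], [434.0, 418.0], [420.0, 296.0]]
(0.0005, 0) [[284.0, 258.0], [499.0, 258.0], [291.0, 361.0], [492.0, 361.0], [433.0, 371.0], [432.0, 420.0], [419.0, 301.0]]
(0.0005, -0.0049, 3) [[283.0, 268.0], [500.0, 268.0], [288.0, 373.0], [495.0, 373.0], [435.0, 374.0], [434.0, 426.0], [420.0, 309.0]]
t 6.9 pos [0.4952 0.0169 0.2139] yaw 10.79 z [-0.002  0.001 -1.   ] F [ 0.7  0.4 -2.4] w 0.269 g 60.2
```

View pics/w4b.png

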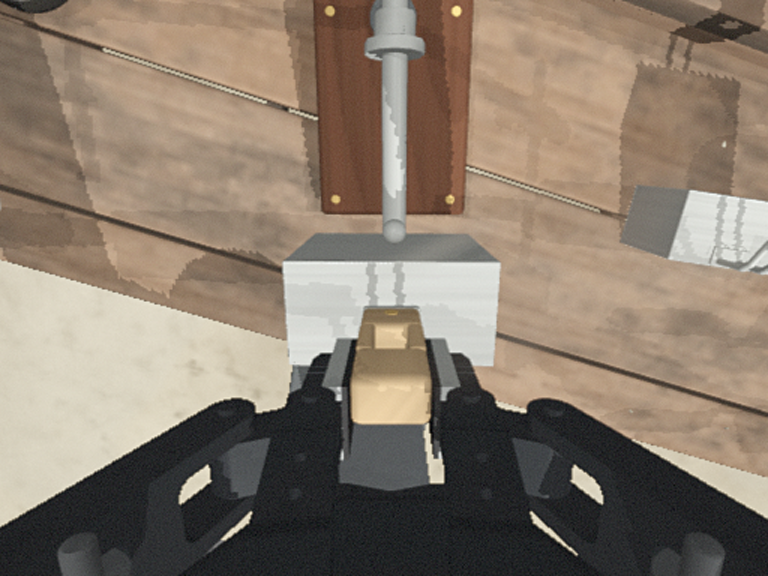

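The view shows the nose at (394,231), washer at (395,47) and handle centre at 391. The hook is about 1 mm to tool +y and the nose end is 41 mm ahead. Passing the slot over the nose.

drive_tool:
  rows:
    - [0,0,0,0,0.0011,0.0044,0]
    - [0,0,0,0.012,0,0,0]
    - [0,0,0,0.012,0,0,0]
    - [0,0,0,0.008,0,0,0]
    - [0,0,0,0.003,0,0,0]
    - [0,0,0,0,0,0,0]

```text
time: 7.45
tool_pos: [0.5321, 0.0227, 0.2111]
tcp_rot: [-3.127, -0.298, -0.0]
wrist_force: [0.3, -0.3, -3.3]
width: 0.264
grip_force: 60.2
```

```bash
python3 - <<'E'
from lib import *
s,M=st(); p,W,T=wcam("w5"); cv2.imwrite("pics/w5b.png",cv2.resize(p["color"][100:300,130:390,::-1],(780,600),interpolation=cv2.INTER_CUBIC)); st()
E
```

```text
t 7.45 pos [0.5321 0.0227 0.2111] yaw 10.88 z [ 0.  0. -1.] F [ 0.3 -0.3 -3.3] w 0.264 g 60.2
t 7.5 pos [0.5313 0.0225 0.211 ] yaw 10.87 z [-0.001 -0.    -1.   ] F [ 0.5  0.1 -2.2] w 0.269 g 60.2
```

View pics/w5b.png

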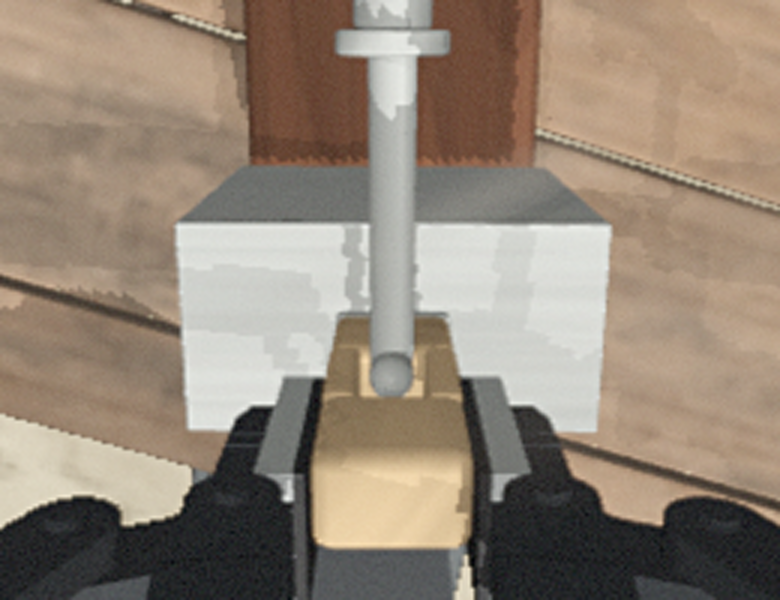

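Nose (391,375) is centred on the slot (392). Continuing past the nose, then lowering.

drive_tool:
  rows:
    - [0,0,0,0.009,0,0.0013,0]
    - [0,0,0,0.01,0,0,0]
    - [0,0,0,0.01,0,0,0]
    - [0,0,0,0.006,0,0,0]
    - [0,0,0,0,0,0.0,0]
    - [0,0,0,0,0,0.0,0]

```text
time: 8.0
tool_pos: [0.5654, 0.0288, 0.2097]
tcp_rot: [-3.128, -0.297, 0.001]
wrist_force: [0.1, -0.5, -3.8]
width: 0.273
grip_force: 60.2
```

drive_tool:
  rows:
    - [0,0,0,0,0,0.004,0]
    - [0,0,0,0,0,0.002,0]
    - [0,0,0,0,0,0.002,0]
    - [0,0,0,0,0,0,0]
    - [0,0,0,0,0,0,0]

```text
time: 8.42
tool_pos: [0.5646, 0.0287, 0.2015]
tcp_rot: [-3.128, -0.296, 0.001]
wrist_force: [1.0, -0.4, -2.3]
width: 0.272
grip_force: 60.2
```

drive_tool:
  rows:
    - [0,0,0,0.004,0,0.001,0]
    - [0,0,0,0.006,0,0,0]
    - [0,0,0,0.005,0,0,0]
    - [0,0,0,0.002,0,0,0]
    - [0,0,0,0,0,0,0]
    - [0,0,0,0,0,0,0]

```text
time: 8.92
tool_pos: [0.5819, 0.032, 0.2007]
tcp_rot: [3.128, 0.297, -0.001]
wrist_force: [-0.1, -0.4, -2.8]
width: 0.27
grip_force: 60.2
```

drive_tool:
  rows:
    - [0,0,0,0.001,0,0,0]
    - [0,0,0,0.001,0,0,0]
    - [0,0,0,0,0,0,0]
    - [0,0,0,0,0,0,0]

```text
time: 9.25
tool_pos: [0.5836, 0.0323, 0.2008]
tcp_rot: [-3.128, -0.296, 0.0]
wrist_force: [-0.0, -0.1, -1.9]
width: 0.267
grip_force: 60.2
```

drive_tool:
  rows:
    - [0,0,0,0.001,0,0,0]
    - [0,0,0,0.001,0,0,0]
    - [0,0,0,0,0,0,0]
    - [0,0,0,0,0,0,0]

```text
time: 9.58
tool_pos: [0.5847, 0.0326, 0.2007]
tcp_rot: [3.127, 0.297, -0.003]
wrist_force: [-4.8, -0.1, 0.3]
width: 0.272
grip_force: 60.5
```

Contact felt (−4.8 N) at s≈0.5805, as predicted. Releasing.

drive_tool:
  rows:
    - [0,0,0,0,0,0.0008,0]
    - [0,0,0,-0.001,0,0,0]
    - [0,0,0,0,0,0,0.32]
    - [0,0,0,0,0,0,0.4]
    - [0,0,0,0,0,0,0.55]
    - [0,0,0,0,0,0,0.7]
    - [0,0,0,0,0,0,0.7]

```text
time: 10.17
tool_pos: [0.5852, 0.0326, 0.2004]
tcp_rot: [3.128, 0.297, 0.002]
wrist_force: [-0.6, -0.3, 0.2]
width: 0.697
grip_force: 0.0
```

drive_tool:
  rows:
    - [0,0,0,0,0,-0.015,0.7]
    - [0,0,0,0,0,-0.025,0.7]
    - [0,0,0,0,0,-0.035,0.7]
    - [0,0,0,0,0,-0.03,0.7]
    - [0,0,0,0,0,0,0.7]
    - [0,0,0,0,0,0,0.7]

```text
time: 10.67
tool_pos: [0.5865, 0.0326, 0.3084]
tcp_rot: [3.127, 0.297, 0.01]
wrist_force: [0.9, -0.3, -0.3]
width: 0.698
grip_force: 0.0
```

```bash
python3 - <<'E'
from lib import *
s,M=st(); p,W,T=wcam("w6"); cv2.imwrite("pics/w6b.png",cv2.resize(p["color"][:,:,::-1],(768,576),interpolation=cv2.INTER_CUBIC)); delta(.5629-.06,-.201,.30)
E
```

```text
t 10.67 pos [0.5865 0.0326 0.3084] yaw 10.84 z [ 0.006  0.    -1.   ] F [ 0.9 -0.3 -0.3] w 0.698 g 0.0
t 10.72 pos [0.5852 0.0326 0.306 ] yaw 10.84 z [ 0.002  0.    -1.   ] F [-0.1 -1.1 -0.6] w 0.699 g 0.0
tool delta to target [-0.1248  0.2139  0.0058]
```

View pics/w6b.png

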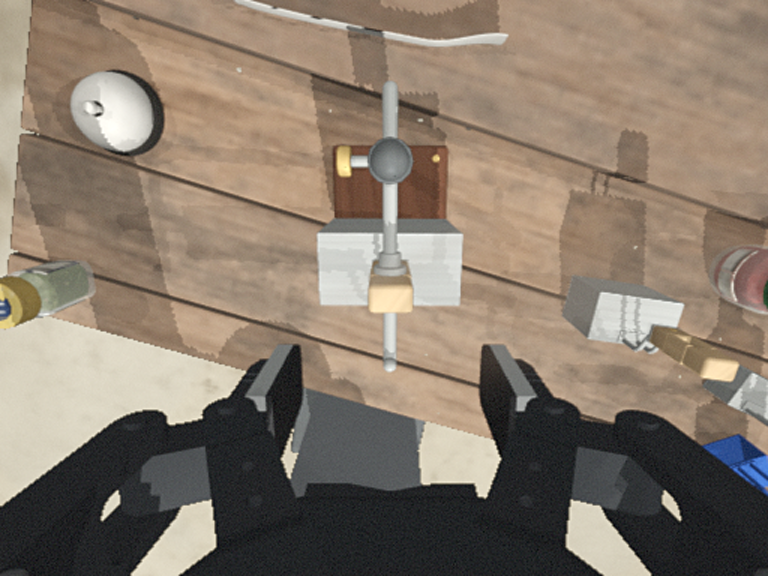

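Large hangs against the washer (handle at (390,290), nose at (390,362)). Next is the medium scoop.

drive_tool:
  rows:
    - [0,0,0,-0.0178,0.0306,0.0008,0.7]
    - [0,0,0,-0.0178,0.0306,0.0008,0.7]
    - [0,0,0,-0.0178,0.0306,0.0008,0.7]
    - [0,0,0,-0.0178,0.0306,0.0008,0.7]
    - [0,0,0,-0.0178,0.0306,0.0008,0.7]
    - [0,0,0,-0.0178,0.0306,0.0008,0.7]
    - [0,0,0,-0.0178,0.0306,0.0008,0.7]
    - [0,0,7.1,0,0,0,0.7]

```text
time: 11.38
tool_pos: [0.4994, -0.206, 0.2968]
tcp_rot: [3.139, 0.096, -0.008]
wrist_force: [-0.6, 0.4, -0.0]
width: 0.699
grip_force: 0.0
```

drive_tool:
  rows:
    - [0,0,0,0,0,0,0.7]
    - [0,0,0,0,0,0,0.7]
    - [0,0,0,0,0,0,0.7]

```text
time: 11.63
tool_pos: [0.5023, -0.2004, 0.2982]
tcp_rot: [-3.138, -0.107, 0.003]
wrist_force: [0.4, 0.5, -0.3]
width: 0.699
grip_force: 0.0
```

```bash
sed -i 's/\.004\*np/.006*np/g; s/ztop-.031/ztop-.033/' pk.py; python3 pk.py scoop_medium w7 .5627 -.2
```

```text
t 11.63 pos [ 0.5023 -0.2004  0.2982] yaw 3.92 z [-0.002  0.001 -1.   ] F [ 0.4  0.5 -0.3] w 0.699 g 0.0
fit 0.74 [231.  97. 299. 138.] [ 0.5623 -0.2   ] yaw 2.08 cost 0.035
tool delta [0.0541 0.0037 0.1571]
```

drive_tool:
  rows:
    - [0,0,1.8,0,0,0,0.7]
    - [0,0,0,0.018,0.001,0.02,0.7]
    - [0,0,0,0.018,0.001,0.03,0.7]
    - [0,0,0,0.018,0,0.035,0.7]
    - [0,0,0,0,0,0.036,0.7]
    - [0,0,0,0,0,0.026,0.7]
    - [0,0,0,0,0,0.01,0.7]
    - [0,0,0,0,0,0,0.7]

```text
time: 12.4
tool_pos: [0.5544, -0.1995, 0.1386]
tcp_rot: [-3.138, -0.057, 0.01]
wrist_force: [-1.2, -0.7, 0.5]
width: 0.701
grip_force: 0.0
```

drive_tool:
  rows:
    - [0,0,0,0,0,0,0.5]
    - [0,0,0,0,0,0,0.4]
    - [0,0,0,0,0,0,0.2]
    - [0,0,0,0,0,0,0.0]
    - [0,0,0,0,0,0,0.0]
    - [0,0,0,0,0,0,0.0]
    - [0,0,0,0,0,0,0.0]

```text
time: 12.98
tool_pos: [0.5585, -0.2019, 0.1454]
tcp_rot: [3.14, 0.053, 0.008]
wrist_force: [0.8, 1.4, 6.5]
width: 0.27
grip_force: 59.7
```

```bash
python3 - <<'E'
from lib import *
s,M=st(); d=np.array([.5623,-.2,.174])-s["tool_pos"]; print("handle top in tool",M.T@d)
E
```

```text
t 12.98 pos [ 0.5585 -0.2019  0.1454] yaw 1.93 z [ 0.005 -0.001 -1.   ] F [0.8 1.4 6.5] w 0.27 g 59.7
handle top in tool [ 0.00401018 -0.00172873 -0.02857545]
```

drive_tool:
  rows:
    - [0,0,0,0,0,-0.012,0.0]
    - [0,0,0,0,0,-0.026,0.0]
    - [0,0,0,0,0,-0.03,0.0]
    - [0,0,-4.5,0,0,0,0.0]
    - [0,0,-4.4,0,0,0,0.0]
    - [0,0,0,0,0,0,0.0]
    - [0,0,0,0,0,0,0.0]

```text
time: 13.57
tool_pos: [0.5562, -0.2015, 0.2107]
tcp_rot: [3.128, 0.293, -0.001]
wrist_force: [-0.4, -0.2, -2.4]
width: 0.271
grip_force: 58.9
```

```bash
cat > held.py <<'E'
import sys
from lib import *
n,eye,ex,ez,tag=sys.argv[1],float(sys.argv[2]),float(sys.argv[3]),float(sys.argv[4]),sys.argv[5]
s,M=st(); p,W,T=wcam(tag)
def pr(ex,ez,ey=0):
    A=np.array(p["mount"]); return [proj(p,A,np.c_[b[:,0]+ex,-b[:,1]+ey,-(b[:,2]-eye)+ez]) for b in PARTS[n]]
a=pr(ex,ez)
print("pred cup bbox",np.round(np.r_[a[0].min(0),a[0].max(0)],1),"handle cols",np.round([a[1][:,0].min(),a[1][:,0].max()],1))
for m in masks_of(p,n): print(round(m["score"],2),np.round(m["bbox"],1))
# wood handle: centre column at rows just ahead of pads
hsv=cv2.cvtColor(p["color"],cv2.COLOR_RGB2HSV); w=cv2.inRange(hsv,(8,70,120),(25,200,255)); 
for v in (230,245,260,275): 
    c=np.where(w[v,225:300])[0]+225; print(v,c.min() if len(c) else None,c.max() if len(c) else None,end="; ")
print(); delta(.4919,.0149,.2094)
E
python3 held.py scoop_medium .150 .004 -.0046 w8
```

```text
t 13.57 pos [ 0.5562 -0.2015  0.2107] yaw 10.71 z [-0. -0. -1.] F [-0.4 -0.2 -2.4] w 0.271 g 58.9
pred cup bbox [209.3 154.2 312.6 224.1] handle cols [232.5 290.2]
0.68 [209.5 156.1 312.1 274.1]
230 237 283; 245 234 286; 260 234 286; 275 236 284; 
t 13.67 pos [ 0.556  -0.2014  0.21  ] yaw 10.73 z [-0.001  0.    -1.   ] F [-0.2  0.1 -1.9] w 0.266 g 58.9
tool delta to target [-0.0227 -0.2244  0.0007]
```

drive_tool:
  rows:
    - [0,0,0,-0.008,-0.03,0,0]
    - [0,0,0,-0.008,-0.034,0,0]
    - [0,0,0,-0.0067,-0.034,0,0]
    - [0,0,0,0,-0.034,0,0]
    - [0,0,0,0,-0.034,0,0]
    - [0,0,0,0,-0.032,0,0]
    - [0,0,0,0,-0.0264,0,0]
    - [0,0,0,0,0,0,0]

```text
time: 14.33
tool_pos: [0.4904, 0.0187, 0.2099]
tcp_rot: [-3.125, -0.3, 0.002]
wrist_force: [-1.1, 0.8, -1.2]
width: 0.269
grip_force: 60.0
```

drive_tool:
  rows:
    - [0,0,0,0,0,0,0]
    - [0,0,0,0,0,0,0]

```text
time: 14.5
tool_pos: [0.492, 0.0145, 0.2101]
tcp_rot: [3.127, 0.297, -0.001]
wrist_force: [-0.2, 0.1, -0.8]
width: 0.268
grip_force: 60.0
```

```bash
cat > lat.py <<'E'
import sys
from lib import *
from hook import hook
tag,v1=sys.argv[1],int(sys.argv[2])
s,M=st(); p,W,T=wcam(tag); u=np.array([np.cos(np.radians(10.8)),np.sin(np.radians(10.8))]); n=np.array([-u[1],u[0]])
x=s["tool_pos"][:2]; print("s",round(x@u,4),"lat",round(x@n,4))
hsv=cv2.cvtColor(p["color"],cv2.COLOR_RGB2HSV).astype(int)
A=np.array(p["mount"])
for v in range(v1-24,v1+8,3):
    r=hsv[v,235:292]; print(v,"".join("#" if (c[1]<60) else "." for c in r))
E
python3 lat.py w9 158
```

```text
t 14.5 pos [0.492  0.0145 0.2101] yaw 10.84 z [-0.    -0.001 -1.   ] F [-0.2  0.1 -0.8] w 0.268 g 60.0
s 0.486 lat -0.078
134 ................################.........................
137 .................###############.........................
140 ................################.........................
143 ................#################........................
146 ................#################........................
149 ................#################........................
152 .................###############.........................
155 ....................##########......#.#.##.#####.########
158 #########################################################
161 #########################################################
164 #########################################################
```

drive_tool:
  rows:
    - [0,0,0,0.01,-0.0003,0.001,0]
    - [0,0,0,0.012,0,0,0]
    - [0,0,0,0.01,0,0,0]
    - [0,0,0,0.006,0,0,0]
    - [0,0,0,0,0,0,0]
    - [0,0,0,0,0,0,0]

```text
time: 15.05
tool_pos: [0.5298, 0.022, 0.2091]
tcp_rot: [-3.128, -0.296, 0.002]
wrist_force: [-0.1, 0.3, -2.2]
width: 0.27
grip_force: 59.9
```

drive_tool:
  rows:
    - [0,0,0,0.008,0,0,0]
    - [0,0,0,0.008,0,0,0]
    - [0,0,0,0.007,0,0,0]
    - [0,0,0,0.004,0,0,0]
    - [0,0,0,0,0,0,0]
    - [0,0,0,0,0,0,0]

```text
time: 15.55
tool_pos: [0.556, 0.0273, 0.2093]
tcp_rot: [3.128, 0.297, -0.001]
wrist_force: [0.3, -1.1, -2.7]
width: 0.269
grip_force: 59.9
```

```bash
python3 lat.py w10 120 | head -2
```

```text
t 15.55 pos [0.556  0.0273 0.2093] yaw 10.85 z [-0. -0. -1.] F [ 0.3 -1.1 -2.7] w 0.269 g 59.9
s 0.5513 lat -0.0774
```

drive_tool:
  rows:
    - [0,0,0,0,0,0.004,0]
    - [0,0,0,0,0,0.003,0]
    - [0,0,0,0,0,0.0015,0]
    - [0,0,0,0.003,0,0,0]
    - [0,0,0,0.003,0,0,0]
    - [0,0,0,0,0,0,0]
    - [0,0,0,0,0,0,0]

```text
time: 16.18
tool_pos: [0.5621, 0.0284, 0.2009]
tcp_rot: [-3.128, -0.297, -0.0]
wrist_force: [-0.5, 0.1, -1.9]
width: 0.271
grip_force: 60.0
```

drive_tool:
  rows:
    - [0,0,0,0.001,0,0,0]
    - [0,0,0,0.001,0,0,0]
    - [0,0,0,0,0,0,0]
    - [0,0,0,0,0,0,0]

```text
time: 16.52
tool_pos: [0.5638, 0.0287, 0.2009]
tcp_rot: [-3.128, -0.297, -0.0]
wrist_force: [-0.1, 0.6, -2.4]
width: 0.271
grip_force: 60.0
```

drive_tool:
  rows:
    - [0,0,0,0.001,0,0,0]
    - [0,0,0,0.0005,0,0,0]
    - [0,0,0,0,0,0,0]
    - [0,0,0,0,0,0,0]

```text
time: 16.85
tool_pos: [0.5652, 0.029, 0.2009]
tcp_rot: [-3.128, -0.297, 0.0]
wrist_force: [-0.1, -0.6, -1.8]
width: 0.268
grip_force: 60.0
```

drive_tool:
  rows:
    - [0,0,0,0.0008,0,0,0]
    - [0,0,0,0.0007,0,0,0]
    - [0,0,0,0,0,0,0]
    - [0,0,0,0,0,0,0]

```text
time: 17.18
tool_pos: [0.566, 0.0291, 0.2008]
tcp_rot: [3.127, 0.297, -0.003]
wrist_force: [-2.9, -1.4, 0.5]
width: 0.268
grip_force: 60.2
```

drive_tool:
  rows:
    - [0,0,0,0.0005,0,0,0]
    - [0,0,0,0.0005,0,0,0]
    - [0,0,0,0,0,0,0]
    - [0,0,0,0,0,0,0]

```text
time: 17.52
tool_pos: [0.566, 0.0291, 0.2008]
tcp_rot: [3.127, 0.297, -0.006]
wrist_force: [-8.0, -2.0, 1.9]
width: 0.267
grip_force: 60.5
```

drive_tool:
  rows:
    - [0,0,0,-0.001,0,0.0005,0]
    - [0,0,0,-0.0006,0,0,0]
    - [0,0,0,0,0,0,0.32]
    - [0,0,0,0,0,0,0.4]
    - [0,0,0,0,0,0,0.55]
    - [0,0,0,0,0,0,0.7]
    - [0,0,0,0,0,0,0.7]

```text
time: 18.1
tool_pos: [0.5666, 0.0292, 0.2007]
tcp_rot: [-3.128, -0.297, -0.002]
wrist_force: [-0.0, -0.1, 0.6]
width: 0.702
grip_force: 0.0
```

drive_tool:
  rows:
    - [0,0,0,0,0,-0.015,0.7]
    - [0,0,0,0,0,-0.025,0.7]
    - [0,0,0,0,0,-0.035,0.7]
    - [0,0,0,0,0,-0.03,0.7]
    - [0,0,0,0,0,0,0.7]
    - [0,0,0,0,0,0,0.7]

```text
time: 18.6
tool_pos: [0.5679, 0.0292, 0.3087]
tcp_rot: [3.127, 0.297, 0.01]
wrist_force: [0.5, -0.3, -1.0]
width: 0.699
grip_force: 0.0
```

```bash
python3 - <<'E'
from lib import *
p,W,T=wcam("w11")
# handle wood extent along arm + gap check
hsv=cv2.cvtColor(p["color"],cv2.COLOR_RGB2HSV); w=cv2.inRange(hsv,(8,70,120),(25,200,255))
rows=[(v,int((w[v,235:290]>0).sum())) for v in range(150,250,3)]; print(rows)
A=np.array(p["mount"])
# predicted rows of handle tops at z=.229: back edge of large, front edge of medium
u=np.array([.9823,.1874]);n=np.array([-.1874,.9823])
for s_ in (.589,.573,.557): 
    q=s_*u-.0776*n; print(s_,np.round(proj(p,T,[[q[0],q[1],.229]]),1))
pt=read_camera("top");Tt=np.array(pt["world_from_camera"])
for m in masks_of(pt,"scoop_small"):
    b=m["bbox"]; print(m["score"],np.round(b))
    if b[3]>214: continue
    g=ground(pt,Tt,(np.array(b[:2])+b[2:])/2,.06); r=fit([(pt,Tt,m["mask"].astype(np.float32))],PARTS["scoop_small"],g); print(np.round(r.x,4),np.degrees(r.x[2]),r.fun); break
delta(.45,-.33,.30)
E
```

```text
[(150, 0), (153, 0), (156, 0), (159, 3), (162, 27), (165, 27), (168, 29), (171, 3), (174, 5), (177, 3), (180, 5), (183, 4), (186, 28), (189, 22), (192, 6), (195, 9), (198, 11), (201, 14), (204, 16), (207, 16), (210, 16), (213, 19), (216, 16), (219, 17), (222, 17), (225, 16), (228, 25), (231, 30), (234, 28), (237, 21), (240, 23), (243, 9), (246, 4), (249, 7)]
0.589 [[260.7 165.4]]
0.573 [[260.7 186. ]]
0.557 [[260.7 205.8]]
0.71 [369. 217. 394. 240.]
0.59 [225. 166. 261. 191.]
[0.5852 0.0678 0.5994] 34.34098043520852 0.4544382691383362
t 18.75 pos [0.5654 0.0292 0.3039] yaw 10.83 z [-0.002  0.    -1.   ] F [-0.7  0.  -0.3] w 0.701 g 0.0
tool delta to target [-0.1808  0.3311  0.0042]
```

drive_tool:
  rows:
    - [0,0,0,-0.0194,0.0344,0,0.7]
    - [0,0,0,-0.0194,0.0344,0,0.7]
    - [0,0,0,-0.0194,0.0344,0,0.7]
    - [0,0,0,-0.0194,0.0344,0,0.7]
    - [0,0,0,-0.0194,0.0344,0,0.7]
    - [0,0,0,-0.0194,0.0344,0,0.7]
    - [0,0,0,-0.0194,0.0344,0,0.7]
    - [0,0,0,-0.0194,0.0344,0,0.7]

```text
time: 19.42
tool_pos: [0.4636, -0.2714, 0.3033]
tcp_rot: [-3.126, -0.296, 0.004]
wrist_force: [0.6, -0.9, -0.1]
width: 0.701
grip_force: 0.0
```

drive_tool:
  rows:
    - [0,0,0,-0.0194,0.0344,0,0.7]
    - [0,0,0,-0.0194,0.0344,0,0.7]
    - [0,0,7.1,0,0,0,0.7]
    - [0,0,7.1,0,0,0,0.7]
    - [0,0,7.1,0,0,0,0.7]
    - [0,0,0,0,0,0,0.7]
    - [0,0,0,0,0,0,0.7]
    - [0,0,0,0,0,0,0.7]

```text
time: 20.08
tool_pos: [0.4399, -0.3447, 0.3042]
tcp_rot: [-3.128, 0.281, 0.002]
wrist_force: [-0.4, 0.1, 0.2]
width: 0.697
grip_force: 0.0
```

```bash
cat > pks.py <<'E'
from lib import *
n="scoop_small"; s,M=st(); p,W,T=wcam("w12"); hsv=cv2.cvtColor(p["color"],cv2.COLOR_RGB2HSV)
i=p["color"].copy()
for m in masks_of(p,n):
    mm=m["mask"]; blue=(np.abs(hsv[...,0][mm].astype(int)-115)<15)&(hsv[...,1][mm]>120); b=m["bbox"]
    print(round(m["score"],2),np.round(b),"blue frac",round(blue.mean(),2))
    if blue.mean()>.3: continue
    r=fit([(p,T,mm.astype(np.float32))],PARTS[n],(.503,-.362)); print(np.round(r.x[:2],4),np.degrees(r.x[2]),"cost",round(r.fun,3))
    x,y,a=r.x; t=np.array([x-.006*np.cos(a),y-.006*np.sin(a),.161-.033]); print("tool delta",np.round(M.T@(t-s["tool_pos"]),4))
    for b in place(PARTS[n],*r.x): cv2.polylines(i,[cv2.convexHull(np.round(proj(p,T,b)).astype(np.int32))],True,(255,0,0))
cv2.imwrite("pics/w12f.png",cv2.resize(i[:,:,::-1],(768,576),interpolation=cv2.INTER_CUBIC))
E
python3 pks.py
```

```text
t 20.08 pos [ 0.4399 -0.3447  0.3042] yaw -10.28 z [-0.001  0.001 -1.   ] F [-0.4  0.1  0.2] w 0.697 g 0.0
0.75 [251.  95. 291. 131.] blue frac 0.0
[ 0.4971 -0.3697] -15.154056626882976 cost 0.05
tool delta [0.055  0.0141 0.1761]
0.56 [273. 150. 328. 215.] blue frac 0.82
```

Grey candidate at bbox (251,95)–(291,131) has zero blue fraction and a good fit (cost 0.05). The other, at (273,150)–(328,215), is 82 % blue, so it is the look-alike. This matches the enlarged crop. Grasping the grey one.

drive_tool:
  rows:
    - [0,0,4.9,0,0,0,0.55]
    - [0,0,0,0.02,0.004,0.01,0.55]
    - [0,0,0,0.02,0.004,0.025,0.55]
    - [0,0,0,0.016,0.0014,0.035,0.55]
    - [0,0,0,0,0,0.036,0.55]
    - [0,0,0,0,0,0.036,0.55]
    - [0,0,0,0,0,0.024,0.55]
    - [0,0,0,0,0,0.01,0.55]

```text
time: 20.85
tool_pos: [0.4893, -0.3666, 0.124]
tcp_rot: [-3.109, 0.416, 0.011]
wrist_force: [-1.3, 1.2, -0.0]
width: 0.55
grip_force: 0.0
```

drive_tool:
  rows:
    - [0,0,0,0,0,0,0.55]
    - [0,0,0,0,0,0,0.4]
    - [0,0,0,0,0,0,0.2]
    - [0,0,0,0,0,0,0.0]
    - [0,0,0,0,0,0,0.0]
    - [0,0,0,0,0,0,0.0]
    - [0,0,0,0,0,0,0.0]

```text
time: 21.43
tool_pos: [0.4931, -0.3701, 0.132]
tcp_rot: [3.111, -0.42, 0.006]
wrist_force: [-0.8, 0.4, 6.6]
width: 0.27
grip_force: 60.9
```

```bash
python3 - <<'E'
from lib import *
s,M=st(); d=np.array([.4971,-.3697,.161])-s["tool_pos"]; print("handle top in tool",M.T@d)
E
```

```text
t 21.43 pos [ 0.4931 -0.3701  0.132 ] yaw -15.36 z [ 0.004 -0.003 -1.   ] F [-0.8  0.4  6.6] w 0.27 g 60.9
handle top in tool [ 0.00382557 -0.00140812 -0.02899329]
```

drive_tool:
  rows:
    - [0,0,0,0,0,-0.015,0]
    - [0,0,0,0,0,-0.033,0]
    - [0,0,0,0,0,-0.033,0]
    - [0,0,-6.55,0,0,0,0]
    - [0,0,-6.55,0,0,0,0]
    - [0,0,-6.55,0,0,0,0]
    - [0,0,-6.55,0,0,0,0]
    - [0,0,0,0,0,0,0]

```text
time: 22.1
tool_pos: [0.4915, -0.369, 0.2105]
tcp_rot: [-3.127, -0.301, 0.0]
wrist_force: [-0.1, 0.7, -1.3]
width: 0.269
grip_force: 60.0
```

drive_tool:
  rows:
    - [0,0,0,0,0,0,0]
    - [0,0,0,0,0,0,0]

```text
time: 22.27
tool_pos: [0.4916, -0.369, 0.2103]
tcp_rot: [-3.128, -0.292, 0.0]
wrist_force: [0.4, -0.6, -1.8]
width: 0.267
grip_force: 60.0
```

```bash
sed -i 's/delta(.4919,.0149,.2094)/delta(.4840,.0131,.209)/' held.py; python3 held.py scoop_small .137 .0038 -.005 w13
```

```text
t 22.27 pos [ 0.4916 -0.369   0.2103] yaw 10.67 z [-0.  0. -1.] F [ 0.4 -0.6 -1.8] w 0.267 g 60.0
pred cup bbox [228.3 157.  293.5 212.3] handle cols [232.4 290.3]
0.88 [254.6 273.9 288.2 326.7]
0.82 [229.2 156.4 291.6 277.9]
230 237 283; 245 234 286; 260 234 286; 275 239 284; 
t 22.37 pos [ 0.4917 -0.369   0.2102] yaw 10.74 z [-0.  0. -1.] F [-0.   0.  -1.3] w 0.272 g 60.0
tool delta to target [ 0.0637 -0.3769  0.0013]
```

drive_tool:
  rows:
    - [0,0,0,0.0058,-0.0343,0,0]
    - [0,0,0,0.0058,-0.0343,0,0]
    - [0,0,0,0.0058,-0.0343,0,0]
    - [0,0,0,0.0058,-0.0343,0,0]
    - [0,0,0,0.0058,-0.0343,0,0]
    - [0,0,0,0.0058,-0.0343,0,0]
    - [0,0,0,0.0058,-0.0343,0,0]
    - [0,0,0,0.0058,-0.0343,0,0]

```text
time: 23.03
tool_pos: [0.4854, -0.0893, 0.2105]
tcp_rot: [3.128, 0.294, 0.001]
wrist_force: [0.3, 0.9, -1.4]
width: 0.27
grip_force: 60.1
```

drive_tool:
  rows:
    - [0,0,0,0.0058,-0.0343,0,0]
    - [0,0,0,0.0058,-0.0343,0,0]
    - [0,0,0,0.0057,-0.0339,0,0]
    - [0,0,0,0,0,0,0]
    - [0,0,0,0,0,0,0]
    - [0,0,0,0,0,0,0]
    - [0,0,0,0,0,0,0]

```text
time: 23.62
tool_pos: [0.4836, 0.0122, 0.2104]
tcp_rot: [3.127, 0.295, 0.0]
wrist_force: [-0.2, -0.3, -0.6]
width: 0.269
grip_force: 60.3
```

```bash
python3 lat.py w14 158
```

```text
t 23.62 pos [0.4836 0.0122 0.2104] yaw 10.76 z [ 0.    -0.001 -1.   ] F [-0.2 -0.3 -0.6] w 0.269 g 60.3
s 0.4773 lat -0.0786
134 ...............################..........................
137 ..................##########.............................
140 .........................................................
143 .........................................................
146 ..................#........................#.............
149 .............................................#.....#.....
152 .........................................................
155 .........................................................
158 #####################################################....
161 #######################################################..
164 #########################################################
```

drive_tool:
  rows:
    - [0,0,0,0.006,-0.0011,0.0019,0]
    - [0,0,0,0.012,0,0,0]
    - [0,0,0,0.012,0,0,0]
    - [0,0,0,0.008,0,0,0]
    - [0,0,0,0.002,0,0,0]
    - [0,0,0,0,0,0,0]
    - [0,0,0,0,0,0,0]

```text
time: 24.25
tool_pos: [0.5226, 0.0217, 0.2082]
tcp_rot: [-3.127, -0.297, 0.002]
wrist_force: [-0.6, 0.4, -1.0]
width: 0.273
grip_force: 60.2
```

drive_tool:
  rows:
    - [0,0,0,0.006,0,0,0]
    - [0,0,0,0.006,0,0,0]
    - [0,0,0,0.006,0,0,0]
    - [0,0,0,0.004,0,0,0]
    - [0,0,0,0.002,0,0,0]
    - [0,0,0,0,0,0,0]
    - [0,0,0,0,0,0,0]

```text
time: 24.83
tool_pos: [0.5461, 0.0262, 0.2084]
tcp_rot: [-3.128, -0.297, 0.001]
wrist_force: [-0.2, -0.2, -1.2]
width: 0.272
grip_force: 60.3
```

```bash
python3 lat.py w15 158|head -2
```

```text
t 24.83 pos [0.5461 0.0262 0.2084] yaw 10.84 z [-0.  0. -1.] F [-0.2 -0.2 -1.2] w 0.272 g 60.3
s 0.5413 lat -0.0766
```

drive_tool:
  rows:
    - [0,0,0,0.001,0.0006,0,0]
    - [0,0,0,0.001,0,0,0]
    - [0,0,0,0.0006,0,0,0]
    - [0,0,0,0,0,0,0]
    - [0,0,0,0,0,0,0]

```text
time: 25.3
tool_pos: [0.5486, 0.0261, 0.2084]
tcp_rot: [-3.128, -0.297, 0.0]
wrist_force: [-0.7, -0.3, -1.6]
width: 0.269
grip_force: 60.3
```

drive_tool:
  rows:
    - [0,0,0,0.0005,0,0,0]
    - [0,0,0,0.0005,0,0,0]
    - [0,0,0,0,0,0,0]
    - [0,0,0,0,0,0,0]

```text
time: 25.63
tool_pos: [0.5495, 0.0263, 0.2083]
tcp_rot: [-3.128, -0.297, 0.001]
wrist_force: [-0.5, -0.4, -2.5]
width: 0.266
grip_force: 60.3
```

drive_tool:
  rows:
    - [0,0,0,0.0005,0,0,0]
    - [0,0,0,0.0003,0,0,0]
    - [0,0,0,0,0,0,0]
    - [0,0,0,0,0,0,0]

```text
time: 25.97
tool_pos: [0.5496, 0.0263, 0.2083]
tcp_rot: [-3.128, -0.297, 0.003]
wrist_force: [-4.9, -0.4, 0.3]
width: 0.266
grip_force: 60.3
```

drive_tool:
  rows:
    - [0,0,0,0.0005,0,0,0]
    - [0,0,0,0.0003,0,0,0]
    - [0,0,0,0,0,0,0]
    - [0,0,0,0,0,0,0]

```text
time: 26.3
tool_pos: [0.5496, 0.0263, 0.2083]
tcp_rot: [3.127, 0.297, -0.006]
wrist_force: [-6.7, -1.3, 1.4]
width: 0.269
grip_force: 60.6
```

Contact felt. Backing off slightly and lowering.

drive_tool:
  rows:
    - [0,0,0,-0.0016,0,0,0]
    - [0,0,0,0,0,0,0]
    - [0,0,0,0,0,0.003,0]
    - [0,0,0,0,0,0.003,0]
    - [0,0,0,0,0,0.0015,0]
    - [0,0,0,0,0,0,0]
    - [0,0,0,0,0,0,0]

```text
time: 26.88
tool_pos: [0.55, 0.0263, 0.2006]
tcp_rot: [-3.128, -0.297, -0.0]
wrist_force: [-2.2, 0.3, -3.1]
width: 0.271
grip_force: 60.3
```

drive_tool:
  rows:
    - [0,0,0,0.0005,0,0.0005,0]
    - [0,0,0,0.0005,0,0,0]
    - [0,0,0,0.0003,0,0,0]
    - [0,0,0,0,0,0,0]

```text
time: 27.22
tool_pos: [0.55, 0.0263, 0.2005]
tcp_rot: [3.127, 0.297, -0.004]
wrist_force: [-6.4, -1.7, 2.2]
width: 0.267
grip_force: 60.6
```

drive_tool:
  rows:
    - [0,0,0,-0.0013,0,0.0003,0]
    - [0,0,0,0,0,0,0]
    - [0,0,0,0,0,0,0.32]
    - [0,0,0,0,0,0,0.4]
    - [0,0,0,0,0,0,0.55]
    - [0,0,0,0,0,0,0.7]
    - [0,0,0,0,0,0,0.7]

```text
time: 27.8
tool_pos: [0.5502, 0.0263, 0.2005]
tcp_rot: [3.128, 0.297, 0.002]
wrist_force: [0.8, 0.3, -0.1]
width: 0.699
grip_force: 0.0
```

drive_tool:
  rows:
    - [0,0,0,0,0,-0.015,0.7]
    - [0,0,0,0,0,-0.025,0.7]
    - [0,0,0,0,0,-0.035,0.7]
    - [0,0,0,0,0,-0.035,0.7]
    - [0,0,0,-0.03,0,-0.02,0.7]
    - [0,0,0,-0.03,0,0,0.7]
    - [0,0,0,0,0,0,0.7]
    - [0,0,0,0,0,0,0.7]

```text
time: 28.47
tool_pos: [0.4904, 0.0149, 0.331]
tcp_rot: [3.127, 0.296, 0.004]
wrist_force: [-0.5, 0.3, -0.7]
width: 0.7
grip_force: 0.0
```

```bash
python3 - <<'E'
from lib import *
s,M=st(); p,W,T=wcam("w16"); q=read_camera("scene")
a=cv2.resize(p["color"][40:190,170:350,::-1],(480,400),interpolation=cv2.INTER_CUBIC)
b=cv2.resize(q["color"][150:260,200:288,::-1],(320,400),interpolation=cv2.INTER_CUBIC)
cv2.imwrite("pics/end.png",np.hstack([a,b]))
E
```

```text
t 28.47 pos [0.4904 0.0149 0.331 ] yaw 10.81 z [ 0.002  0.    -1.   ] F [-0.5  0.3 -0.7] w 0.7 g 0.0
```

View pics/end.png

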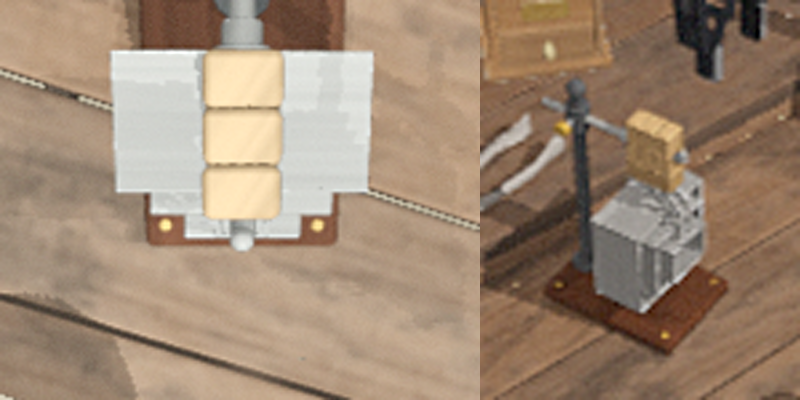

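The three handles (at rows 80, 138 and 192, column 242) sit tight behind the nose (242,240). The cups are nested, level and clear of the gripper, so I'm handing in.

```bash
python3 -c "
from workcell import workorder
print(workorder.finish_job())"
```

```text
the job is handed in; nothing more can be done
None
```

All three scoops hang nested on the hook in the order large, medium, small, each slid back until I felt it touch; the jars, the bell and the blue look-alike were left alone, and the job was handed in at about 28.5 s of the 72 s allowed.

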